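# Spring open a processor test fixture

### The job

Press down the orange release tab at the front of the black processor test fixture so that its pale aluminium lid springs up by itself, then push the lid gently all the way over with a fingertip until it leans back on its stop and stays fully open, and let go of everything. Pick nothing up: the fixture stays where it stands, the processor stays in its nest, and the parts lying around are left where they are.

Things in the scene. Friction and masses are not known exactly. Their poses are not given: they have to be found in the camera images.
- fixture: Processor test fixture, loose but heavy (2.2 kg): black block on a steel foot plate. Origin: on the bench under the nest's centre; x from the tab (front, -x) to the lid hinge (rear, +x), z up; yaw up to 0.5 rad either way. Foot plate x -130 to 75 mm, 110 mm wide, 8 mm thick; block x -55 to 75 mm, 40 mm high; rear hinge ears 58 mm high. Slides if pushed sideways with over about 10 N.
- tab (a joint): Orange release tab, a bell-crank hinged across the fixture at x = -70 mm, 30 mm up. 0 = at rest, hook over the lid's front lip; grows as the pad is pressed down, stop at 0.24 rad; lets the lid go at about 0.15. Springs back to 0. Pressing at tab_pad takes 2.5 N to start, about 5.5 N at the stop, where that point has sunk about 10 mm.
- tab_pad (a point): Middle of the pressing pad, on its top face; the pad is 50 (x) x 44 (y) x 8 mm, with black ribs. At rest it is level, 38 mm above the bench, and this point is at x = -110 mm, y = 0 in the fixture's frame. The pad's free end lies 15 mm further to -x; the hook's upright arm (66 mm high above the bench) begins 33 mm to +x. Pressed straight down.
- lid (a joint): Lid angle about its rear hinge. 0 = closed and latched. Once the tab is pressed two sprung pins lift it to about 0.9 rad, where it rests on them; pushed to less than vertical (1.57) it falls back to 0.9. Beyond about 1.6 its weight takes it slowly on to its stop at 1.9 rad (fully open). Resists a push at the front edge with about 1 N.
- lid_edge (a point): Middle of the lid's front edge, half-way through its thickness; moves with the lid. Lid: pale aluminium plate with a blue rectangle on top, 120 mm from hinge to front edge, 84 mm wide, 10 mm thick. In the fixture's frame: closed, x = -60 mm, 55 mm up; sprung up, about x = -19 mm, 147 mm up. Its x points from the front edge to the hinge.
- lid_hinge (a point): Middle of the lid's hinge line, at x = +60 mm, 50 mm above the bench in the fixture's frame; the hinge line lies along the fixture's y. The lid's underside passes through this line. Fully open, the front edge's underside stands 39 mm behind (+x) and 114 mm above this point.
- cpu: Processor, loose, 38 x 38 x 6 mm, 40 g, lying in a nest of white ribs under the lid (hidden until the lid opens). Origin: centre of its underside, 40 mm above the bench.
- nest (a point): Centre of the nest's floor, at x = 0, y = 0, 40 mm up in the fixture's frame; where the processor's origin belongs.
- cooler: Bystander: processor cooler with fan, 90 x 90 x 58 mm, beside the fixture on its +y side. Origin: centre of its underside.
- flux_tin: Bystander: round yellow tin with a white cap, 56 mm across, 35 mm high, beside the fixture on its -y side. Origin: centre of its underside.
- screwdriver: Bystander: screwdriver with red handle, 190 mm long, about 30 mm high at most, lying on the fixture's -y side beyond the tin. Origin: under its axis, near mid-length.
- memory: Bystander: green memory module lying flat behind the fixture, 133 x 31 x 5 mm. Origin: centre of its underside.
- motherboard: Bystander: blue main board, 220 x 190 mm, up to 36 mm high, on one side of the bench. Origin: centre of its underside.
- graphics_card: Bystander: graphics card with two fans, 230 x 110 x 34 mm, on the other side of the bench. Origin: centre of its underside.
- screw_dish: Bystander: white dish of screws, 80 x 60 x 22 mm, beside the tab on the fixture's -y side. Origin: centre of its underside.

How it is judged:
By the outcome, as a careful person would: the job done as asked, in the order asked, and still so for the second after the job is handed in, with the robot touching nothing.
It also fails if it takes over 42 s, if anything falls off the work surface, if the arm or the gripper's body presses on something with over 40 N, if the wrist force passes 120 N, or if a joint passes its speed limit or range.

### The arm

A 7-joint arm with a two-finger parallel gripper is mounted at the origin on the work surface. World frame = base frame: x ahead of the robot, y to its left, z up, the work surface at z = 0. Lengths are in m, angles in degrees, forces in N, time in s.
With the tool pointing down it reaches from about 0.4 to 0.85 m from the base axis. Payload 4.4 kg.
Tool frame: the origin (TCP) lies midway between the tips of the shut fingers; the grasp point (between the pads) lies grasp_offset behind it (grasp_offset is the distance from the TCP to the grasp point, in m); z points along the fingers, y is the line along which they close (so a half turn about z gives the same grasp; the last joint's range is limited). The gripper opens to 94 mm and grips with 3 to 60 N. Pads are 16 mm wide; open, the fingers measure 119 mm over their backs; the gripper's body (75 mm by 177 mm) begins 78 mm behind the grasp point.
Start: joints at [-80.546, 36.005, 2.206, 86.941, -1.547, 57.084, -1.146], TCP at [0.149, 0.633, 0.205] pointing down, gripper open.
Joint ranges: [-175.42, 175.42], [-21.48, 121.26], [-71.46, 75.88], [10.55, 141.38], [-63.04, 243.04], [13.31, 113.54], [-168.57, 168.57]. Speed limits (degrees/s): [147.25, 147.25, 180, 180, 180, 180, 180].

### API

Orientations are given as [roll, pitch, yaw] about the fixed x, y, z axes, in that order (R = Rz(yaw) Ry(pitch) Rx(roll)).
In Python, from cell import * gives the robot as it stands.
- The arm moves only by the tool servo_tool, never from a script. Its argument "deltas" is a list of rows, each a list of 2 entries, a list of its own where there are three numbers: the shift along the tool's x, y, z in m, then the turn about the tool's z in degrees. A call has 1 to 5 rows; each row is the pose to reach, as a shift and turn from the pose commanded when the call began, along the tool's axes at that moment; what a row does not reach only later rows make up. A row lasts 1/10 s, in which the tool goes at most 50 mm and 8.59 degrees, less where a joint would pass 70% of its speed; a pose out of reach is approached as far as the arm can. A call with a gripper value outside its range is refused whole. "jaw" is the opening in per cent of the stroke, from 0 (shut) to 100 (fully open), set as the call begins (left out, the last holds). The fingers move at their own pace and stop on an object; "squeeze" is the grip in N (left out, the last holds). Time passes only in rows, so rows that repeat a pose let the fingers close. It gives the time, the measured TCP pose, the force, the opening and the grip force at its end, in the units of the state.
- get_state(): the state, without advancing time (a new reading comes with each control period).
- read_camera(name): name is "scene" or "top" or "wrist"; returns a dict with "color" (480x640x3 uint8, red, green, blue), "range_z" (480x640 float32, m along the optical axis (not along the pixel's ray), 0 where there is no reading), "K" (3x3 intrinsics, pixels), "cam_to_world" (4x4, takes a point from camera to world coordinates); the wrist camera has in their place "tool_from_camera" (4x4, takes a point from camera to tool coordinates, whose origin is the TCP and whose axes are the flange's). Camera axes: x right, y down, z forward; pixel columns grow to the right and rows downward; lengths in m; the calibration is good to about 2 mm. The wrist camera is an equidistant fisheye: a pixel r from the principal point sees the ray r / f radians off the axis. A picture is of the moment at which its call begins: read the wrist's pose just before it.
- finish_job(): hands the job in; it is judged then, once.
The state is a dict: "time_s": time; "qpos": joint angles; "dq": joint speeds; "joint_efforts": joint torques, N m; "tcp_pos": TCP position; "eef_rot": TCP orientation; "wrist_force": force on the tool from outside, world axes, zero at the start; "wrist_torque": the same for the moment, N m; "finger_gap": opening from 0.0 (shut) to 1.0 (fully open); "finger_force": force on a finger pad.
Only numpy, scipy, OpenCV 4.12 (cv2) and the standard library are available. Lean on these libraries where they do the work, as an engineer would, in place of code of your own. Each camera call takes 0.05 s, during which the arm holds its last target. There are 200 camera calls.

## Working session

There is one attempt and no reset: what is moved stays moved. The work goes in short steps, Python scripts to look and compute and a tool call to move; the robot and the scene stay as the last step left them, time stands still between calls to the robot, and variables do not carry over. Pictures are saved under pics/ and viewed, at most 10 in all, crops included, and the job is handed in when it is done.

Besides the shell and the picture viewer there is one more tool, called after "Emit:" as name(argument=value, ...), one argument or row to a line, values as JSON. servo_tool: Moves the arm, as the interface text tells. Its arguments: {"type":"object","properties":{"deltas":{"type":"array"},"jaw":{"type":"number"},"squeeze":{"type":"number"}},"required":["deltas"]}

```bash
mkdir -p pics; python3 - <<'E'
from cell import *
import cv2,numpy as np
s=get_state();print({k:np.round(s[k],3) for k in('time_s','tcp_pos','eef_rot','wrist_force','finger_gap')})
for n in('top','scene'):
    c=read_camera(n);cv2.imwrite(f'pics/{n}0.png',c['color'][...,::-1]);np.savez(f'{n}0.npz',**c)
    print(n,c['K'].round(1).tolist(),c['cam_to_world'].round(3).tolist())
E
```

```text
{'time_s': np.float64(0.0), 'tcp_pos': array([0.149, 0.632, 0.205]), 'eef_rot': array([-1.79898e+02,  1.00000e-03,  1.66774e+02]), 'wrist_force': array([-0.428, -0.115,  0.044]), 'finger_gap': np.float64(0.998)}
top [[595.2, 0.0, 322.2], [0.0, 595.2, 231.7], [0.0, 0.0, 1.0]] [[-0.019, -0.997, 0.073, 0.458], [-1.0, 0.018, -0.006, 0.003], [0.005, -0.073, -0.997, 1.485], [0.0, 0.0, 0.0, 1.0]]
scene [[608.2, 0.0, 315.7], [0.0, 608.2, 238.7], [0.0, 0.0, 1.0]] [[0.589, 0.684, -0.43, 1.221], [0.808, -0.491, 0.325, -0.501], [0.012, -0.539, -0.842, 1.339], [0.0, 0.0, 0.0, 1.0]]
```

View pics/top0.png

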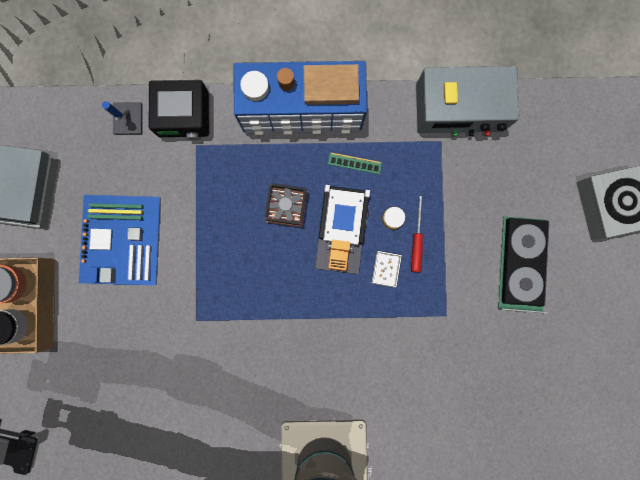

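View pics/scene0.png

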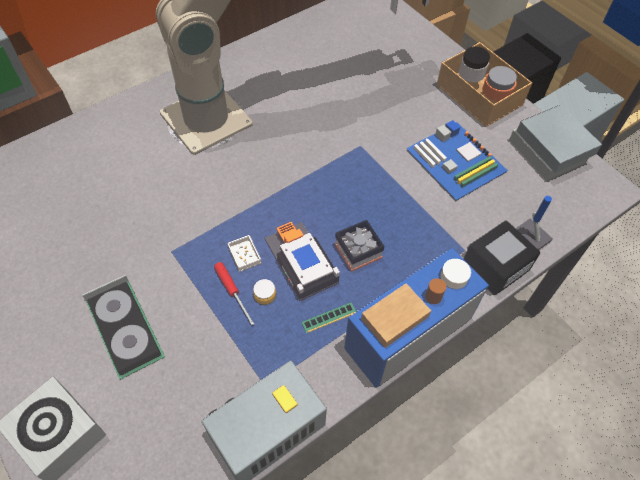

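Top view: the fixture is at about (343,220), with the orange pad at (339,255) towards the robot and the lid's blue rectangle at (344,217). The cooler is on the left, and the tin (394,217) and dish (387,268) are on the right.

```bash
cat > h.py <<'E'
import numpy as np,cv2
def cloud(c):
    z=c['range_z'];v,u=np.mgrid[:480,:640];K=c['K'];T=c['cam_to_world']
    p=np.stack([(u-K[0,2])/K[0,0]*z,(v-K[1,2])/K[1,1]*z,z],-1)
    return p@T[:3,:3].T+T[:3,3]
E
python3 - <<'E'
from h import *
for n in('top','scene'):
    c=np.load(f'{n}0.npz');P=cloud(c);hsv=cv2.cvtColor(c['color'],cv2.COLOR_RGB2HSV)
    H,S,V=[hsv[...,i].astype(int) for i in range(3)]
    box=(P[...,0]>.35)&(P[...,0]<.7)&(P[...,1]>-.13)&(P[...,1]<.05)&(c['range_z']>0)
    bl=box&(H>100)&(H<125)&(S>120)&(V>100)&(P[...,2]>.045)
    orr=box&(H>8)&(H<25)&(S>130)&(P[...,2]>.028)
    pad=orr&(P[...,2]<.046)
    wh=box&(S<50)&(V>170)&(P[...,2]>.045)&(P[...,2]<.075)
    for nm,m in(('blue',bl),('orange',orr),('pad',pad),('white',wh|bl)):
        q=P[m];
        if len(q)<5: print(nm,len(q));continue
        (cx,cy),wh_,a=cv2.minAreaRect((q[:,:2]*1000).astype(np.float32))
        print(n,nm,len(q),q.mean(0).round(4),'rect',round(cx,1),round(cy,1),np.round(wh_,1),round(a,1),'z',np.percentile(q[:,2],[5,50,95]).round(3))
E
```

```text
top blue 474 [ 0.5956 -0.0575  0.0617] rect 595.6 -57.3 [47.5 58. ] 81.9 z [0.057 0.062 0.067]
top orange 440 [ 0.5088 -0.0457  0.0478] rect 505.9 -45.1 [43.5 66.1] 81.6 z [0.034 0.041 0.07 ]
top pad 292 [ 0.499  -0.0445  0.0385] rect 497.0 -43.8 [43.5 48.1] 81.6 z [0.033 0.039 0.043]
top white 1712 [ 0.6013 -0.0588  0.0611] rect 602.9 -60.1 [107.8 132.9] 82.3 z [0.056 0.061 0.066]
scene blue 392 [ 0.5951 -0.0573  0.0604] rect 594.8 -56.9 [48.5 60.6] 81.2 z [0.056 0.06  0.065]
scene orange 282 [ 0.509  -0.0465  0.052 ] rect 505.2 -44.7 [46.  71.5] 80.8 z [0.034 0.061 0.069]
scene pad 137 [ 0.4881 -0.0441  0.0377] rect 497.2 -42.9 [46.8 53.7] 85.3 z [0.032 0.037 0.043]
scene white 1468 [ 0.6023 -0.0592  0.06  ] rect 605.3 -30.2 [167.3 135.2] 81.6 z [0.055 0.06  0.065]
```

Emit:
servo_tool(
  deltas=[
    [[-0.041, -0.027, 0], 0],
    [[-0.082, -0.054, 0], 0],
    [[-0.123, -0.081, 0], 0],
    [[-0.164, -0.108, 0], 0],
    [[-0.205, -0.135, 0], 0],
  ],
  jaw=0,
  squeeze=5,
)

```text
time_s: 0.6
tcp_pos: [0.3183, 0.4527, 0.2052]
eef_rot: [-180.0, -0.0, 166.8]
wrist_force: [1.3, 0.7, 0.3]
finger_gap: 0.61
finger_force: 0.0
```

Emit:
servo_tool(
  deltas=[
    [[-0.025, -0.04, 0], 0],
    [[-0.05, -0.08, 0], 0],
    [[-0.075, -0.12, 0], 0],
    [[-0.1, -0.16, 0], 0],
    [[-0.125, -0.2, 0], 0],
  ],
)

```text
time_s: 1.1
tcp_pos: [0.3934, 0.2292, 0.2054]
eef_rot: [-180.0, -0.0, 166.8]
wrist_force: [0.4, -0.4, 0.5]
finger_gap: 0.188
finger_force: 0.0
```

Emit:
servo_tool(
  deltas=[
    [[-0.025, -0.04, 0], 0],
    [[-0.05, -0.08, 0], 0],
    [[-0.075, -0.12, 0], 0],
    [[-0.1, -0.16, 0], 0],
    [[-0.125, -0.2, 0], -5],
  ],
)

```text
time_s: 1.6
tcp_pos: [0.4693, 0.0061, 0.2054]
eef_rot: [-180.0, -0.0, 171.9]
wrist_force: [0.6, 1.0, -0.2]
finger_gap: 0.006
finger_force: 0.0
```

Emit:
servo_tool(
  deltas=[
    [[-0.011, -0.023, 0.02], 0],
    [[-0.022, -0.046, 0.045], 0],
    [[-0.022, -0.046, 0.085], 0],
    [[-0.022, -0.046, 0.12], 0],
    [[-0.022, -0.046, 0.14], 0],
  ],
)

```text
time_s: 2.1
tcp_pos: [0.4827, -0.041, 0.0629]
eef_rot: [-180.0, -0.2, 171.7]
wrist_force: [0.3, 0.2, 0.2]
finger_gap: 0.004
finger_force: 0.0
```

```bash
python3 - <<'E'
from cell import *
import cv2,numpy as np
s=get_state();print({k:np.round(s[k],3) for k in('time_s','tcp_pos','eef_rot','wrist_force','finger_gap')})
c=read_camera('wrist');print(c['tool_from_camera'].round(3).tolist(),c['K'].round(1).tolist())
try: print(grasp_offset)
except Exception as e: print(e)
t=read_camera('scene')['color'][160:340,200:440]
im=np.vstack([cv2.resize(c['color'],(400,300)),cv2.resize(t,(400,300),interpolation=2)])
cv2.imwrite('pics/w1.png',np.hstack([im[:300],im[300:]])[...,::-1])
E
```

```text
{'time_s': np.float64(2.1), 'tcp_pos': array([ 0.483, -0.041,  0.063]), 'eef_rot': array([-179.979,   -0.214,  171.736]), 'wrist_force': array([0.299, 0.159, 0.249]), 'finger_gap': np.float64(0.004)}
[[-0.001, -0.974, -0.227, 0.065], [1.0, -0.001, -0.0, -0.001], [-0.0, -0.227, 0.974, -0.178], [0.0, 0.0, 0.0, 1.0]] [[371.6, 0.0, 324.0], [0.0, 371.6, 243.3], [0.0, 0.0, 1.0]]
0.0188
```

View pics/w1.png

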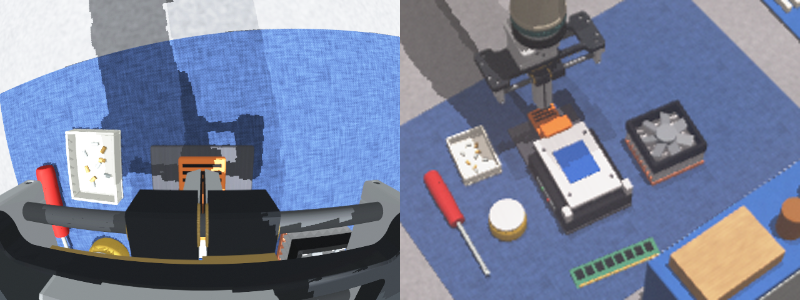

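The right half (scene crop) shows the shut fingers over the orange pad. In the wrist view they are centred on the pad at about (203,160). Next I press.

Emit:
servo_tool(
  deltas=[
    [[0, 0, 0.01], 0],
    [[0, 0, 0.017], 0],
    [[0, 0, 0.02], 0],
    [[0, 0, 0.022], 0],
    [[0, 0, 0.024], 0],
  ],
)

```text
time_s: 2.7
tcp_pos: [0.4848, -0.0408, 0.0418]
eef_rot: [180.0, 0.1, 171.8]
wrist_force: [0.5, 0.0, 0.9]
finger_gap: 0.004
finger_force: 0.0
```

Emit:
servo_tool(
  deltas=[
    [[0, 0, 0.002], 0],
    [[0, 0, 0.004], 0],
    [[0, 0, 0.005], 0],
    [[0, 0, 0.006], 0],
    [[0, 0, 0.006], 0],
  ],
)

```text
time_s: 3.2
tcp_pos: [0.4842, -0.0407, 0.0355]
eef_rot: [180.0, -0.0, 171.8]
wrist_force: [-1.9, -0.0, 4.2]
finger_gap: 0.006
finger_force: 1.9
```

Emit:
servo_tool(
  deltas=[
    [[0, 0, 0.001], 0],
    [[0, 0, 0.002], 0],
    [[0, 0, 0.002], 0],
    [[0, 0, 0.002], 0],
  ],
)

```text
time_s: 3.6
tcp_pos: [0.484, -0.0407, 0.0334]
eef_rot: [180.0, -0.0, 171.8]
wrist_force: [-2.2, 0.1, 4.9]
finger_gap: 0.007
finger_force: 2.7
```

Emit:
servo_tool(
  deltas=[
    [[0, 0, 0.001], 0],
    [[0, 0, 0.002], 0],
    [[0, 0, 0.003], 0],
    [[0, 0, 0.003], 0],
    [[0, 0, 0.003], 0],
  ],
)

```text
time_s: 4.1
tcp_pos: [0.4839, -0.0407, 0.0305]
eef_rot: [180.0, -0.1, 171.8]
wrist_force: [-2.2, 0.9, 5.5]
finger_gap: 0.004
finger_force: 3.3
```

```bash
cat > lid.py <<'E'
from cell import *
from h import *
import sys
s=get_state();print({k:np.round(s[k],3) for k in('time_s','tcp_pos','wrist_force')})
o=np.array([.596,-.058,0]);a=np.radians(-8.1);R=np.array([[np.cos(a),-np.sin(a),0],[np.sin(a),np.cos(a),0],[0,0,1]])
for n in('scene','top'):
    c=read_camera(n);Q=(cloud(c)-o)@R
    m=(abs(Q[...,1])<.045)&(abs(Q[...,0])<.15)&(Q[...,2]>.045)&(c['range_z']>0)
    hsv=cv2.cvtColor(c['color'],cv2.COLOR_RGB2HSV);H,S,V=[hsv[...,i].astype(int) for i in range(3)]
    b=m&(H>100)&(H<125)&(S>120)&(V>60)
    q=Q[b]
    if len(q)>8:
        # mid-lid top: along 60, up 10 from hinge
        d=q.mean(0)-[.06,0,.05];print(n,'blue',len(q),q.mean(0).round(3),'angle',round(np.arctan2(d[2],-d[0])-np.arctan2(10,60),3))
    else: print(n,'blue',len(q))
    if n=='scene' and len(sys.argv)>1:
        cv2.imwrite(f'pics/{sys.argv[1]}.png',cv2.resize(c['color'][130:340,180:460],(800,600))[...,::-1])
E
python3 lid.py l1
```

```text
{'time_s': np.float64(4.1), 'tcp_pos': array([ 0.484, -0.041,  0.03 ]), 'wrist_force': array([-2.196,  0.853,  5.459])}
scene blue 429 [0.029 0.001 0.103] angle 0.872
top blue 264 [0.03  0.    0.106] angle 0.911
```

View pics/l1.png

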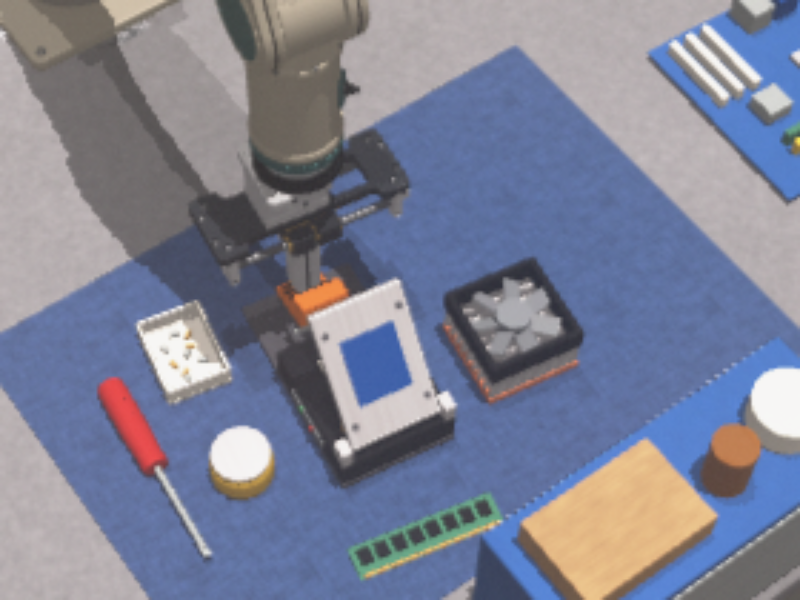

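The lid has sprung up to about 0.9 rad. I release the tab, rise, and approach the lid from the front.

Emit:
servo_tool(
  deltas=[
    [[0, 0, -0.006], 0],
    [[0, 0, -0.02], 0],
    [[0, 0, -0.05], 0],
    [[0, 0, -0.08], 0],
    [[0, 0, -0.095], 0],
  ],
)

```text
time_s: 4.7
tcp_pos: [0.486, -0.041, 0.1277]
eef_rot: [180.0, 0.2, 171.8]
wrist_force: [-0.6, 0.4, -0.1]
finger_gap: 0.007
finger_force: 0.0
```

Emit:
servo_tool(
  deltas=[
    [[-0.015, 0, 0], 0],
    [[-0.03, 0, 0], 0],
    [[-0.045, 0, 0], 0],
    [[-0.06, 0, 0], 0],
    [[-0.07, 0, 0], 0],
  ],
)

```text
time_s: 5.2
tcp_pos: [0.5551, -0.0511, 0.1256]
eef_rot: [-180.0, 0.1, 171.8]
wrist_force: [0.6, 0.4, -0.7]
finger_gap: 0.001
finger_force: 0.0
```

Emit:
servo_tool(
  deltas=[
    [[-0.005, 0, 0], 0],
    [[-0.01, 0, 0], 0],
    [[-0.015, 0, 0], 0],
    [[-0.02, 0, 0], 0],
    [[-0.025, 0, 0], 0],
  ],
)

```text
time_s: 5.7
tcp_pos: [0.5781, -0.0543, 0.1254]
eef_rot: [180.0, -0.1, 171.8]
wrist_force: [-0.9, 0.6, 1.6]
finger_gap: 0.004
finger_force: 0.6
```

```bash
python3 lid.py l2
```

```text
{'time_s': np.float64(5.7), 'tcp_pos': array([ 0.578, -0.054,  0.125]), 'wrist_force': array([-0.912,  0.613,  1.571])}
scene blue 417 [0.033 0.001 0.105] angle 0.955
top blue 0
```

Emit:
servo_tool(
  deltas=[
    [[-0.005, 0, 0], 0],
    [[-0.01, 0, 0], 0],
    [[-0.015, 0, 0], 0],
    [[-0.02, 0, 0], 0],
    [[-0.025, 0, 0], 0],
  ],
)

```text
time_s: 6.3
tcp_pos: [0.6037, -0.0581, 0.1254]
eef_rot: [-180.0, 0.0, 171.8]
wrist_force: [-0.3, -0.8, -0.2]
finger_gap: 0.005
finger_force: 0.2
```

Emit:
servo_tool(
  deltas=[
    [[-0.005, 0, 0], 0],
    [[-0.01, 0, 0], 0],
    [[-0.015, 0, 0], 0],
    [[-0.02, 0, 0], 0],
    [[-0.025, 0, 0], 0],
  ],
)

```text
time_s: 6.8
tcp_pos: [0.6283, -0.0616, 0.1254]
eef_rot: [180.0, -0.0, 171.8]
wrist_force: [-0.5, -1.1, 0.3]
finger_gap: 0.005
finger_force: 0.1
```

```bash
python3 lid.py l3
```

```text
{'time_s': np.float64(6.8), 'tcp_pos': array([ 0.628, -0.062,  0.125]), 'wrist_force': array([-0.487, -1.089,  0.289])}
scene blue 261 [0.06  0.001 0.11 ] angle 1.412
top blue 0
```

View pics/l3.png

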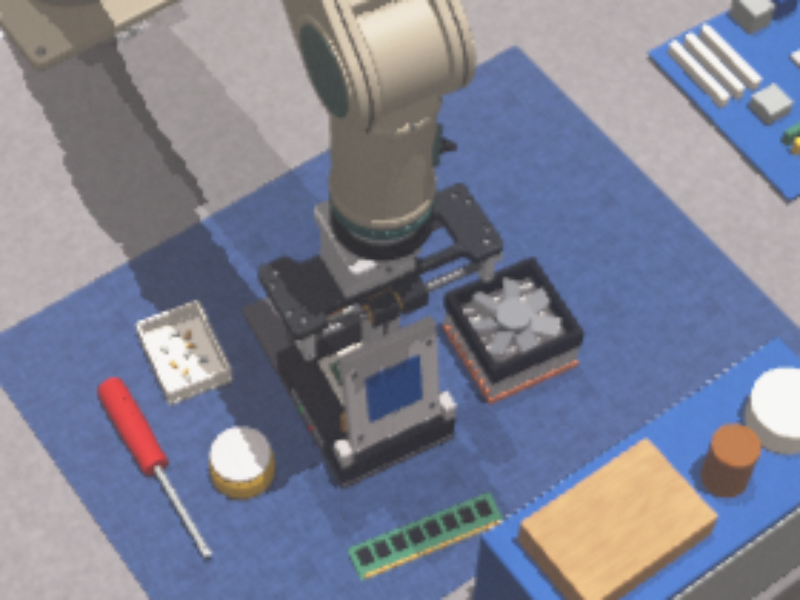

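The lid stands at about 1.41 rad, with the finger behind its front face. I continue slowly.

Emit:
servo_tool(
  deltas=[
    [[-0.003, 0, 0], 0],
    [[-0.006, 0, 0], 0],
    [[-0.009, 0, 0], 0],
    [[-0.012, 0, 0], 0],
    [[-0.015, 0, 0], 0],
  ],
)

```text
time_s: 7.4
tcp_pos: [0.643, -0.0637, 0.1254]
eef_rot: [180.0, 0.0, 171.8]
wrist_force: [0.2, -0.6, -0.2]
finger_gap: 0.008
finger_force: 0.0
```

Emit:
servo_tool(
  deltas=[
    [[-0.003, 0, 0], 0],
    [[-0.006, 0, 0], 0],
    [[-0.009, 0, 0], 0],
    [[-0.011, 0, 0], 0],
    [[-0.013, 0, 0], 0],
  ],
)

```text
time_s: 7.9
tcp_pos: [0.6558, -0.0655, 0.1254]
eef_rot: [180.0, -0.0, 171.8]
wrist_force: [0.3, 0.3, -0.3]
finger_gap: 0.006
finger_force: 0.0
```

```bash
python3 lid.py l4
```

```text
{'time_s': np.float64(7.9), 'tcp_pos': array([ 0.656, -0.066,  0.125]), 'wrist_force': array([ 0.259,  0.32 , -0.312])}
scene blue 58 [0.08  0.002 0.105] angle 1.748
top blue 0
```

Emit:
servo_tool(
  deltas=[
    [[0, 0, 0], 0],
    [[0, 0, 0], 0],
    [[0, 0, 0], 0],
    [[0, 0, 0], 0],
    [[0, 0, 0], 0],
  ],
)

```text
time_s: 8.5
tcp_pos: [0.6556, -0.0656, 0.1254]
eef_rot: [-180.0, -0.0, 171.8]
wrist_force: [0.0, -0.6, -0.5]
finger_gap: 0.005
finger_force: 0.0
```

```bash
python3 lid.py l5
```

```text
{'time_s': np.float64(8.5), 'tcp_pos': array([ 0.656, -0.066,  0.125]), 'wrist_force': array([ 0.025, -0.624, -0.469])}
scene blue 5
top blue 0
```

View pics/l5.png

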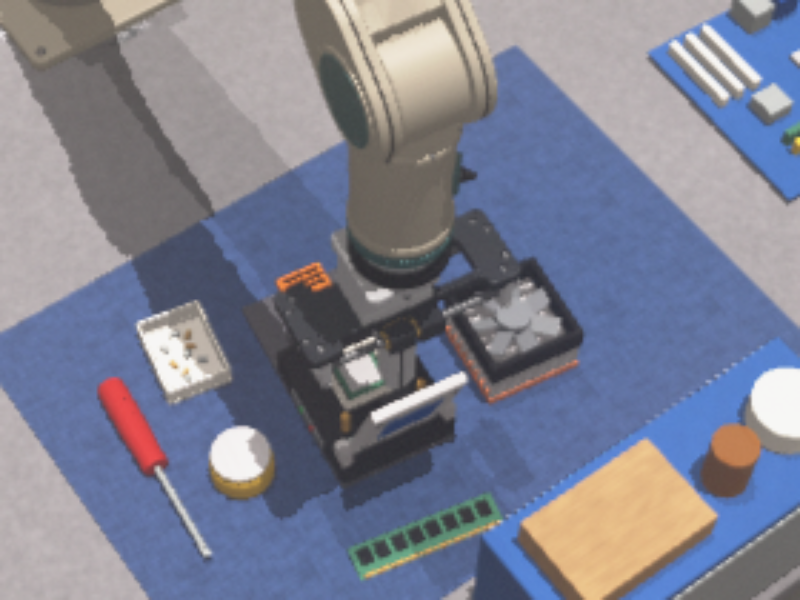

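The lid is leaning back past vertical (edge near (410,400)), the processor is still in its nest (360,372), and the finger is free. I back off and rise.

Emit:
servo_tool(
  deltas=[
    [[0.01, 0, 0], 0],
    [[0.03, 0, 0], 0],
    [[0.06, 0, 0], 0],
    [[0.1, 0, 0], 0],
    [[0.14, 0, -0.01], 0],
  ],
)

```text
time_s: 9.1
tcp_pos: [0.5149, -0.0453, 0.1347]
eef_rot: [-180.0, -0.1, 171.8]
wrist_force: [0.1, 0.3, -1.6]
finger_gap: 0.003
finger_force: 0.0
```

Emit:
servo_tool(
  deltas=[
    [[0.015, 0, -0.03], 0],
    [[0.03, 0, -0.06], 0],
    [[0.045, 0, -0.09], 0],
    [[0.055, 0, -0.12], 0],
    [[0.06, 0, -0.14], 0],
  ],
)

```text
time_s: 9.6
tcp_pos: [0.4574, -0.0369, 0.2777]
eef_rot: [180.0, 0.1, 171.8]
wrist_force: [-0.2, -0.1, -0.1]
finger_gap: 0.004
finger_force: 0.0
```

Emit:
servo_tool(
  deltas=[
    [[0, 0.04, 0], 0],
    [[0, 0.08, 0], 0],
    [[0, 0.12, 0], 0],
    [[0, 0.15, 0], 0],
    [[0, 0.16, 0], 0],
  ],
)

```text
time_s: 10.1
tcp_pos: [0.4806, 0.1251, 0.2755]
eef_rot: [179.9, 0.0, 172.1]
wrist_force: [-0.5, -0.6, -0.8]
finger_gap: 0.009
finger_force: 0.0
```

```bash
python3 lid.py l6; python3 - <<'E'
from lid import *
# lid: pale points above 100 mm in fixture frame
c=read_camera('top');Q=(cloud(c)-o)@R
m=(abs(Q[...,1])<.05)&(Q[...,0]>.04)&(Q[...,0]<.15)&(Q[...,2]>.1)&(Q[...,2]<.2)
q=Q[m];print(len(q),q.mean(0).round(3));print('lid angle',np.pi-np.arctan2(np.ptp(q[:,2]),0) if 0 else np.median(np.arctan2(q[:,2]-.05,.06-q[:,0])).round(3))
E
```

```text
{'time_s': np.float64(10.1), 'tcp_pos': array([0.481, 0.125, 0.276]), 'wrist_force': array([-0.462, -0.563, -0.831])}
scene blue 0
top blue 0
{'time_s': np.float64(10.2), 'tcp_pos': array([0.48 , 0.122, 0.275]), 'wrist_force': array([ 0.104, -0.055, -0.441])}
scene blue 0
top blue 0
676 [ 0.091 -0.     0.139]
lid angle 1.904
```

View pics/l6.png

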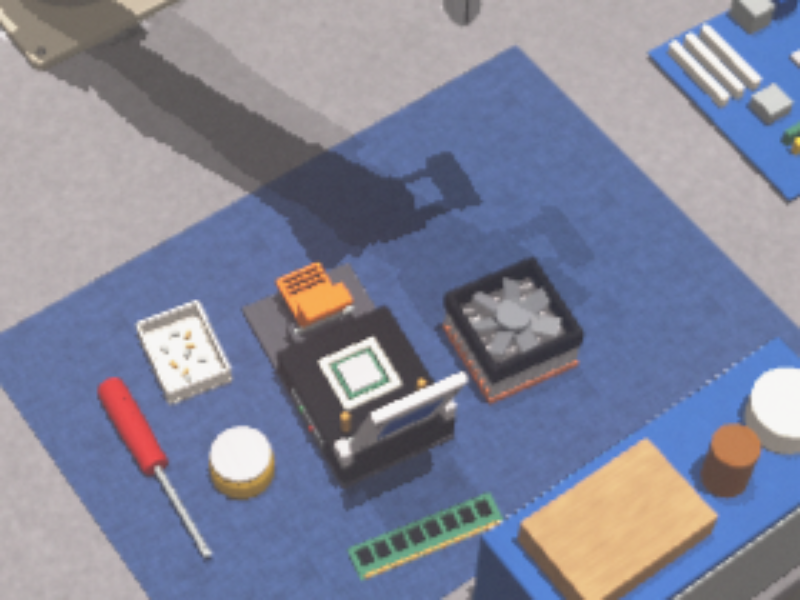

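The lid rests at 1.90 rad on its stop, the processor is seated at (360,372), nothing else has moved, and the arm is clear.

```bash
python3 -c "
from cell import *
print(finish_job())"
```

```text
the job is handed in; nothing more can be done
None
```

The tab was pressed and the lid sprang up by itself. I pushed it over to its stop (measured at about 1.90 rad), backed the arm clear and handed the job in at about 10 s; the processor is still in its nest and nothing else appears to have moved.

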